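Shut the hutch's roof flap with the hook pole

ROBOT

A 6-joint arm with a two-finger parallel gripper is mounted at the origin on the work surface. World frame = base frame: x ahead of the robot, y to its left, z up, the work surface at z = 0. Lengths are in m, angles in rad, forces in N, time in s.
With the tool pointing down it reaches from about 0.275 to 1 m from the base axis. Payload 8.4 kg.
Tool frame: the origin (TCP) lies on the centre line of the jaws, within the pads' length; the fingertips stand 17 mm ahead of it and the grasp point (between the pads) lies 2 mm behind it (bot.tcp_to_tips is the y of the fingertips in the tool frame, in m); y points along the fingers, z is the direction in which the jaws open and shut, and the axes are right-handed (so a half turn about y gives the same grasp; the last joint's range is limited). The gripper opens to 85 mm and grips with 20 to 120 N. Pads are 22 mm wide; open, the fingers measure 114 mm over their backs; the gripper's body (76 mm by 85 mm) begins 54 mm behind the grasp point. The pads swing forward as they close: fully open they stand 13 mm farther back than shut.
Start: joints at [1.131, 0.353, 1.633, -0, 1.155, -0.002], TCP at [0.265, 0.566, 0.248] pointing down, gripper open.
Joint ranges: [-2.63, 2.63], [-0.92, 2.1], [0.06, 2.66], [-1.3, 4.44], [0, 2.69], [-3.02, 3.02]. Speed limits (rad/s): [2.22, 2.22, 2.79, 3.14, 3.14, 3.14].

INTERFACE

Orientations are given as a unit quaternion [x, y, z, w].
In Python, from workcell import bot, hand, kinematics, get_obs, vision, hand_in gives the robot as it stands. The module is installed in compiled form; this text tells all that it offers. Calls block until the motion is done:
- bot.reach(position, orientation): joint-space move of the TCP to a pose.
- bot.servo_line(position, ori=None, velocity=0.15): straight line of the TCP; ori=None keeps the orientation; velocity is the mean speed in m/s.
- bot.goto_joints(angles): joint-space move.
- hand.move_gripper(opening, strength=None): finger opening in m; strength is the grip in N (None keeps the last); returns when the fingers have stopped.
- bot.dwell(seconds).
- kinematics.solve_ik(position, orientation): joint angles nearest the present ones, or None.
- get_obs(): the state.
- vision.read_camera(name): name is "side" or "top" or "wrist"; returns a dict with "frame" (420x560x3 uint8, red, green, blue), "intrinsics" (3x3 intrinsics, pixels), "dist" ([k1, k2, p1, p2, k3] as OpenCV has them; the pictures are not rectified), "view" (4x4, takes a point from world to camera coordinates). Camera axes: x right, y down, z forward; pixel columns grow to the right and rows downward; lengths in m; the calibration is good to about 2 mm. A picture is of the moment at which its call begins. There is no depth.
A pose or a line that the arm cannot do raises bot.IKError and nothing moves.
- hand_in(): hands the job in, once; it reports no verdict.
The state is a dict: "time_s": time; "joint_pos": joint angles; "joint_vel": joint speeds; "joint_efforts": joint torques, N m; "position": TCP position; "orientation": TCP orientation; "wrist_force": force on the tool from outside, world axes, zero at the start; "ft_torque": the same for the moment, N m; "gripper_width": finger opening in m.
Only numpy, scipy, OpenCV 4.12 (cv2) and the standard library are available. Lean on these libraries where they do the work, as an engineer would, in place of code of your own. Each camera call takes 0.05 s, during which the arm holds its last target.

TASK

Take the hook pole out of the wooden tray, put its hook through the ring eye on the raised roof flap of the white hutch, and with it swing the flap gently and fully shut; touch the flap only with the pole. Then unhook the pole and lay it back flat inside the tray, leaving the brush and rattle in the tray and the other things on the dresser undisturbed.

Things in the scene. Friction and masses are not known exactly. Their poses are not given: they have to be found in the camera images.
- tray: Fixed open wooden tray, 240 (x) by 260 (y) by 40 mm high, walls and floor 5 mm. Origin: centre of its underside. Holds hook pole, brush and rattle side by side, roughly along the tray's +x axis, about 66 mm apart, in any order.
- pole: The hook pole, loose, 63 to 117 g, 174 mm long. Plain wooden bar handle 90 mm long (x -45 to +45), 24 mm wide (y), 30 mm high; origin: centre of the handle's underside, z up as it lies in the tray. From the handle's +x end a bare steel rod 8 mm thick runs along +x at height 15 mm to x = 125 mm, where it turns square to the side (+y) and ends at y = 46 mm: an L-shaped hook lying level. The only thing in the tray with a hook. Balances inside its handle.
- hook (a point): Middle of the pole's sideways hook tip, 125 mm along +x, 22 mm along +y and 15 mm above the pole's origin; axes as the pole's. The tip ends 24 mm farther along +y.
- brush: Loose wooden-handled baby brush in the tray: same bar handle, then a flat head 38 mm wide and 28 mm high to x = 94 mm. Origin as for the pole.
- rattle: Loose wooden-handled rattle in the tray: same bar handle, then two discs 38 mm across to x = 78 mm. Origin as for the pole.
- hutch: Fixed white melamine box 136 mm deep, 220 mm wide (y), 140 mm high, with a hinged roof flap; its front has a wooden board. Origin: on the dresser top, below the centre of the ring eye when the flap is shut, 28 mm in front of the box's front face; +x points from the front to the back of the box, y along the hinge. The box spans x = 28 to 164 mm.
- flap_hinge (a point): Middle of the flap's hinge line, at x = 150, y = 0, z = 146 mm in the hutch frame; the hinge runs along the hutch's y.
- flap (a joint): Roof flap angle in rad: 0 fully shut (level on the box), growing as its front edge swings up and back, stop at 1.4. The flap reaches 120 mm from the hinge, is 220 mm wide and 12 mm thick. A stiff friction hinge (about 0.3 Nm) holds it wherever it is left; it needs 1 to 4 N at the ring. Starts raised, 0.8 to 1.25.
- ring (a point): Centre of the steel ring eye on the middle of the flap's front edge, 150 mm from the hinge line (so 30 mm beyond the edge). Hole 30 mm across, bar 7 mm thick; the hole's axis runs along the hutch's y, i.e. parallel to the hinge, so a hook enters sideways. Height 146 mm when shut, up to 290 mm when open. The point turns with the flap.
- night_light: Bystander, loose: white domed night light, 68 mm across, 130 mm high. Origin: centre of underside.
- monitor: Bystander, loose: white monitor camera on a stalk, foot 70 mm across, about 190 mm high. Origin: centre of underside.
- snack_cup: Bystander, loose: steel snack cup with twist cap, 70 mm across, 80 mm high, stands before the hutch. Origin: centre of underside.
- pacifier: Bystander, loose: orange pacifier, about 75 mm long, 38 mm high. Origin: under its shield.
Not all that is in view belongs to the job. Leave any turquoise look-alike of the pole alone. Leave any yellow look-alike of the brush alone.

How it is judged:
On the way, in this order (a step that is already met when the one before it is completed fails the run):
1. the pole's hook is through the ring eye while the flap is still raised (middle of the tip within 20 mm of the ring's centre, flap above 0.6 rad) (distance between hook and ring below 0.02 m and value of joint flap above 0.6 rad), for 0.1 s.
2. the flap is shut (below 0.05 rad) with the hook still in the ring eye (distance between hook and ring below 0.026 m and value of joint flap below 0.05 rad), for 0.1 s.
At the end, for the whole second after the job is handed in: The flap is fully shut (below 0.05 rad); the hook pole lies at rest within the tray's walls, handle and hook both down on its floor (pole origin and hook tip less than 42 mm above the tray's underside); brush and rattle are still inside the tray; nothing is held (value of joint flap below 0.05 rad and x of pole in the frame of tray between -0.115 and 0.115 m and y of pole in the frame of tray between -0.125 and 0.125 m and z of each of pole, hook, brush, rattle in the frame of tray below 0.042 m and x of hook in the frame of tray between -0.118 and 0.118 m and y of hook in the frame of tray between -0.128 and 0.128 m and linear speed of pole below 0.02 m/s and x of brush in the frame of tray between -0.118 and 0.118 m and y of brush in the frame of tray between -0.128 and 0.128 m and x of rattle in the frame of tray between -0.118 and 0.118 m and y of rattle in the frame of tray between -0.128 and 0.128 m); the robot touches nothing.
It fails at once if the robot itself (fingers or arm) pushes on the flap, over 1 N (contact force between any of the fingers, the arm and flap above 1 N).
It fails at once if the flap is slammed (closing faster than 2.5 rad/s) (velocity of joint flap below -2.5 rad/s).
It fails at once if the brush or rattle is lifted out of the tray (more than 70 mm above the dresser) (height (world z) of any of brush, rattle above 0.07 m).
It fails at once if the night light, monitor camera, snack cup or pacifier is pushed away (over 25 mm) or tipped over (distance of any of night_light, monitor, snack_cup, pacifier from where it was at the start of the episode above 0.025 m or angle between any of night_light, monitor, snack_cup, pacifier's own z axis and vertical above 0.5 rad).
It also fails if it takes over 64 s, if anything falls off the work surface, if the arm or the gripper's body presses on something with over 40 N, if the wrist force passes 120 N, or if a joint passes its speed limit or range.

## Working session

There is one attempt and no reset: what is moved stays moved. The work goes in short steps, each a Python script; the robot and the scene stay as the last script left them, time stands still between calls to the robot, and variables do not carry over. Pictures are saved under pics/ and viewed, and the job is handed in when it is done.

```bash
mkdir -p pics; ls; python3 - <<'E'
from workcell import bot, hand, kinematics, get_obs, vision
import cv2, numpy as np
for n in ["side","top","wrist"]:
    c=vision.read_camera(n); cv2.imwrite(f"pics/a_{n}.png",c["frame"][...,::-1])
    np.savez(f"cam_{n}0.npz",**{k:np.array(v) for k,v in c.items() if k!="frame"})
    print(n,np.round(c["intrinsics"],1).tolist(),np.round(c["dist"],3),np.round(c["view"],3).tolist())
print(get_obs(), bot.tcp_to_tips)
E
```

```text
pics
side [[449.7, 0.0, 278.7], [0.0, 449.7, 209.4], [0.0, 0.0, 1.0]] [-0.002  0.     0.     0.     0.   ] [[0.908, -0.418, -0.021, -0.468], [-0.288, -0.587, -0.757, 0.255], [0.304, 0.694, -0.653, 1.033], [0.0, 0.0, 0.0, 1.0]]
top [[410.4, 0.0, 283.5], [0.0, 410.4, 209.6], [0.0, 0.0, 1.0]] [-0.037  0.     0.     0.     0.   ] [[0.022, -1.0, 0.01, -0.016], [-0.998, -0.023, -0.063, 0.524], [0.063, -0.009, -0.998, 1.293], [0.0, 0.0, 0.0, 1.0]]
wrist [[342.5, 0.0, 281.6], [0.0, 342.5, 211.8], [0.0, 0.0, 1.0]] [0.017 0.    0.    0.    0.   ] [[0.424, 0.906, -0.003, -0.623], [0.868, -0.405, 0.286, -0.037], [0.258, -0.124, -0.958, 0.38], [0.0, 0.0, 0.0, 1.0]]
{'time_s': 0.15, 'joint_pos': array([ 1.13060657e+00,  3.53543051e-01,  1.63397469e+00,  1.99443231e-05,
        1.15521464e+00, -2.40325167e-03]), 'joint_vel': array([ 0.00136685, -0.00097181, -0.00291193, -0.00179829, -0.0022294 ,
        0.00060914]), 'joint_efforts': array([-4.86180124e-04, -6.05636787e+01, -3.42340314e+01,  3.04666935e-05,
        6.33329182e-03,  4.69726376e-05]), 'position': array([0.26480287, 0.56573357, 0.24769554]), 'orientation': array([ 0.69062505, -0.15364532,  0.15345584, -0.68984162]), 'wrist_force': array([-0.13192144,  0.5642663 ,  0.18760497]), 'ft_torque': array([-0.01548221,  0.01331452,  0.01782218]), 'gripper_width': 0.0850984097521953} 0.017
```

View pics/a_side.png

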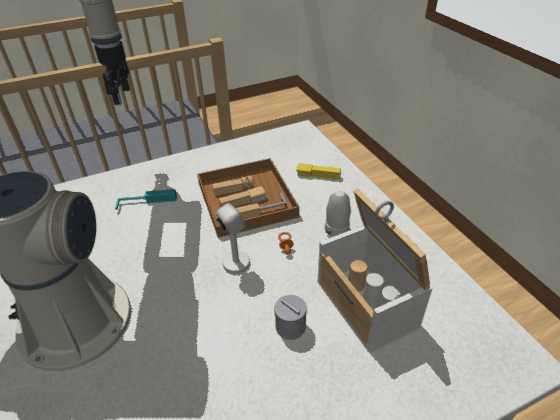

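View pics/a_top.png

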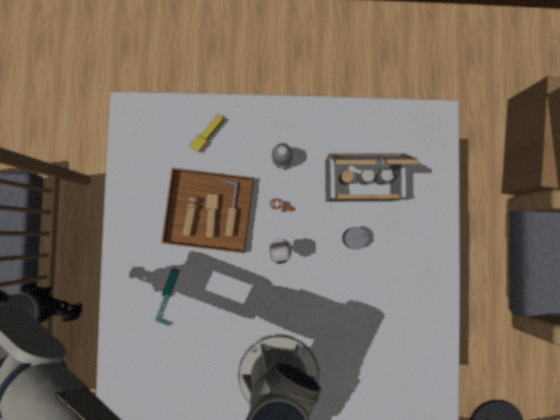

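View pics/a_wrist.png

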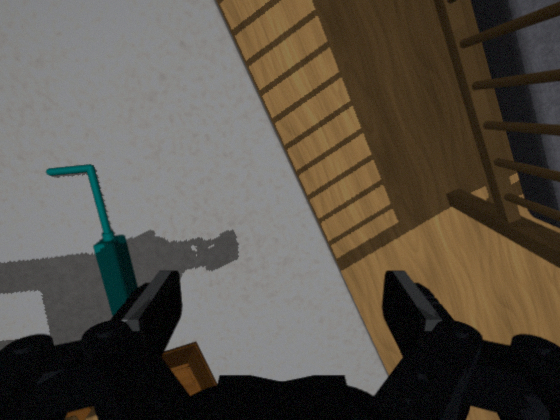

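The tray at top (163-255, 170-250) holds three handles. At (190,217) is one with discs, so the rattle. At (211,215) is one with a flat head, so the brush. At (232,220) is one with a grey rod and sideways hook, so the pole. The turquoise hook at (168,295) and the yellow brush at (208,133) are the look-alikes. Next I'll enlarge to confirm.

```bash
cat > h.py <<'E'
from workcell import bot, hand, kinematics, get_obs, vision
import cv2, numpy as np
from scipy.spatial.transform import Rotation as R
def snap(n,name,box=None,s=1):
    c=vision.read_camera(n); f=c["frame"][...,::-1]
    if box: f=f[box[1]:box[3],box[0]:box[2]]
    cv2.imwrite(f"pics/{name}.png",cv2.resize(f,None,fx=s,fy=s,interpolation=cv2.INTER_CUBIC)); 
    np.savez(f"cam_{name}.npz",**{k:np.array(v) for k,v in c.items() if k!="frame"})
    return c
def ray(c,uv):
    K=np.array(c["intrinsics"]);V=np.array(c["view"])
    p=cv2.undistortPoints(np.array([[uv]],float),K,np.array(c["dist"],float))[0,0]
    d=V[:3,:3].T@np.array([p[0],p[1],1]); o=-V[:3,:3].T@V[:3,3]
    return o,d/np.linalg.norm(d)
def atz(c,uv,z):
    o,d=ray(c,uv); return o+d*(z-o[2])/d[2]
def tri(obs):
    A=np.zeros((3,3));b=np.zeros(3)
    for c,uv in obs:
        o,d=ray(c,uv);P=np.eye(3)-np.outer(d,d);A+=P;b+=P@o
    x=np.linalg.solve(A,b)
    return x,[np.linalg.norm((np.eye(3)-np.outer(d,d))@(x-o)) for o,d in (ray(c,uv) for c,uv in obs)]
def proj(c,p):
    V=np.array(c["view"]);return cv2.projectPoints(np.atleast_2d(np.array(p,float)),cv2.Rodrigues(V[:3,:3])[0],V[:3,3],np.array(c["intrinsics"]),np.array(c["dist"],float))[0][:,0]
def load(n): return dict(np.load(f"cam_{n}.npz"))
E
python3 - <<'E'
import cv2
t=cv2.imread("pics/a_top.png");s=cv2.imread("pics/a_side.png")
def cr(i,b,k,n): cv2.imwrite(f"pics/{n}.png",cv2.resize(i[b[1]:b[3],b[0]:b[2]],None,fx=k,fy=k,interpolation=cv2.INTER_CUBIC))
cr(t,(155,160,265,260),6,"b_tray")
cr(t,(315,145,425,215),7,"b_hutch")
cr(s,(310,180,440,350),3.5,"b_hs")
cr(s,(190,150,310,240),6,"b_ts")
E
```

```text
(no output)
```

View pics/b_tray.png

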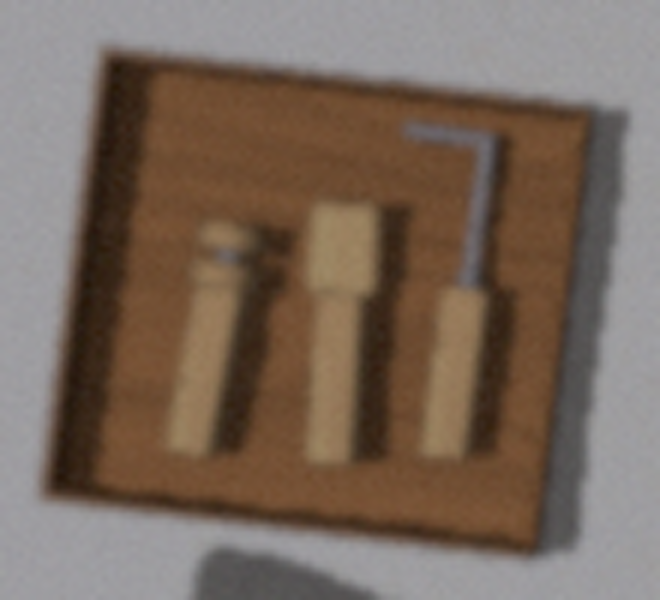

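View pics/b_hutch.png

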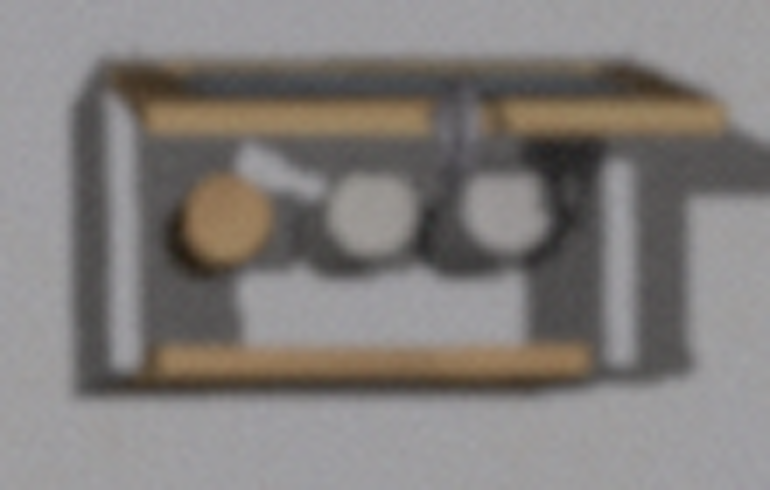

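View pics/b_hs.png

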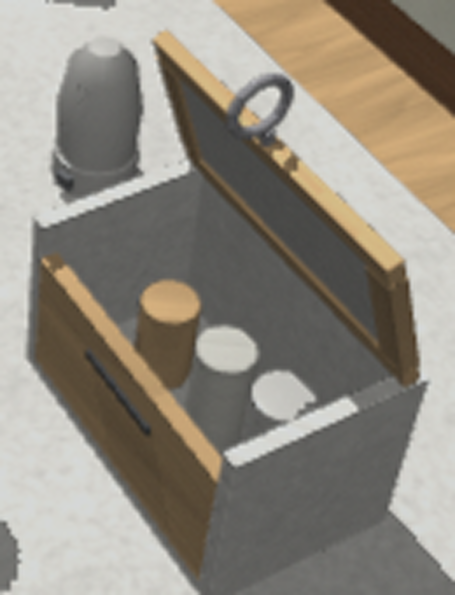

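View pics/b_ts.png

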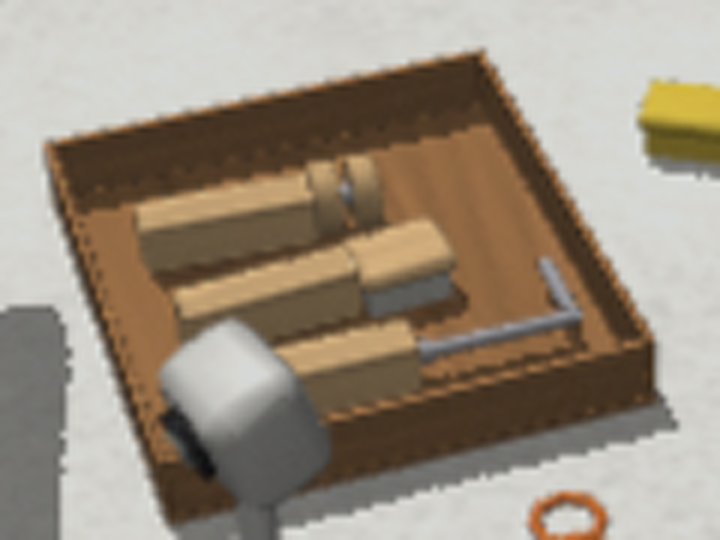

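Crop confirmed: only the item at top (232,220) has a bare rod and an L hook, and it is wood-coloured. Next I measure the tray, pole, hutch and ring.

```bash
cat > m.py <<'E'
from h import *
T=load("top0");S=load("side0")
def tc(x,y): return ((x+.5)/6-.5+155,(y+.5)/6-.5+160)
def hc(x,y): return ((x+.5)/7-.5+315,(y+.5)/7-.5+145)
def hs(x,y): return ((x+.5)/3.5-.5+310,(y+.5)/3.5-.5+180)
def ts(x,y): return ((x+.5)/6-.5+190,(y+.5)/6-.5+150)
np.set_printoptions(precision=4,suppress=True)
if __name__=="__main__":
    print("tray corners");
    C=np.array([atz(T,tc(*p),.04) for p in [(107,52),(588,108),(540,550),(45,495)]]);print(C, np.linalg.norm(C-np.roll(C,-1,0),axis=1),C.mean(0))
    C=np.array([atz(S,ts(*p),.04) for p in [(482,53),(653,342),(165,460),(48,145)]]);print('side',C, np.linalg.norm(C-np.roll(C,-1,0),axis=1),C.mean(0))
    print("pole");P=np.array([atz(T,tc(*p),.035) for p in [(440,288),(488,291),(468,460),(422,457)]]);print(P,P.mean(0))
    print("bend,tip",atz(T,tc(487,133),.02),atz(T,tc(403,129),.02))
    print("side bend,tip",atz(S,ts(576,318),.02),atz(S,ts(545,262),.02),"front handle end", atz(S,ts(410,322),.035),atz(S,ts(420,352),.035))
    print("ring",tri([(T,hc(458,128)),(S,hs(262,106))]))
    print("flap corner R top",tri([(T,hc(727,100)),(S,hs(402,262))]))
    print("flap corner L",tri([(T,hc(148,102)),(S,hs(160,37))]))
    print("box walls left front top",tri([(T,hc(115,372)),(S,hs(38,222))]), "right", atz(T,hc(637,375),.14))
    print('left wall outer back',atz(T,hc(103,95),.14),'front',atz(T,hc(108,370),.14),'right outer front',atz(T,hc(637,370),.14),'right back', atz(T,hc(637,158),.14))
    print('front board', [atz(T,hc(*p),.14) for p in [(150,375),(590,375),(150,345),(592,345)]])
    print('side: bottom corner',atz(S,hs(205,590),0),atz(S,hs(28,357),0))
E
python3 m.py
```

```text
tray corners
[[0.6451 0.3489 0.04  ]
 [0.6211 0.0951 0.04  ]
 [0.3896 0.1139 0.04  ]
 [0.4121 0.3722 0.04  ]] [0.2549 0.2322 0.2593 0.2341] [0.517  0.2325 0.04  ]
side [[0.6445 0.3458 0.04  ]
 [0.6198 0.0927 0.04  ]
 [0.388  0.116  0.04  ]
 [0.4108 0.3693 0.04  ]] [0.2543 0.233  0.2543 0.2349] [0.5158 0.231  0.04  ]
pole
[[0.525  0.1705 0.035 ]
 [0.524  0.1453 0.035 ]
 [0.4354 0.1531 0.035 ]
 [0.4364 0.1772 0.035 ]] [0.4802 0.1615 0.035 ]
bend,tip [0.6092 0.1499 0.02  ] [0.6104 0.1947 0.02  ]
side bend,tip [0.6051 0.146  0.02  ] [0.6098 0.1919 0.02  ] front handle end [0.5255 0.1618 0.035 ] [0.5213 0.1396 0.035 ]
ring (array([ 0.6326, -0.2471,  0.2867]), [np.float64(0.00023282136373397284), np.float64(0.0002328213637339952)])
flap corner R top (array([ 0.65  , -0.3556,  0.2578]), [np.float64(0.0011196938705723312), np.float64(0.0011196938705724626)])
flap corner L (array([ 0.6431, -0.1363,  0.2534]), [np.float64(0.0025304782379114384), np.float64(0.0025304782379116006)])
box walls left front top (array([ 0.5555, -0.1418,  0.1351]), [np.float64(0.00152498379871921), np.float64(0.0015249837987194109)]) right [ 0.5575 -0.3585  0.14  ]
left wall outer back [ 0.6695 -0.1339  0.14  ] front [ 0.5544 -0.1376  0.14  ] right outer front [ 0.5596 -0.3585  0.14  ] right back [ 0.6487 -0.3583  0.14  ]
front board [array([ 0.5527, -0.1551,  0.14  ]), array([ 0.557 , -0.3387,  0.14  ]), array([ 0.5652, -0.1549,  0.14  ]), array([ 0.5696, -0.3395,  0.14  ])]
side: bottom corner [ 0.5657 -0.3491  0.    ] [ 0.5561 -0.1403  0.    ]
```

Scene measured:
- **Ring:** (0.633, -0.247, 0.287). Its distance from the hinge is about 0.148, against 0.150 given. Flap is at about 1.25 rad.
- **Pole origin:** about (0.480, 0.162), yaw about -5°.
- **Tray centre:** (0.516, 0.232).

Next I check IK for every waypoint, then look from above the pole.

```bash
cat >> h.py <<'E'
def ori(yaw,flip=1):
    c,s=np.cos(yaw),np.sin(yaw);X=np.array([c,s,0]);Y=np.array([-s,c,0])
    return R.from_matrix(np.array([flip*X,[0,0,-1],flip*Y]).T).as_quat()
E
python3 - <<'E'
from m import *
o=get_obs();print(R.from_quat(o["orientation"]).as_matrix())
W=load("wrist0");V=W["view"];print("cam in tool",R.from_quat(o["orientation"]).inv().apply(-V[:3,:3].T@V[:3,3]-o["position"]),"fwd",R.from_quat(o["orientation"]).inv().apply(V[2,:3]))
for f in (1,-1):
  for p,y in [((.495,.160,.15),-.087),((.495,.160,.027),-.087),((.4,.1,.36),0),((.42,-.32,.34),.03),((.53,-.32,.29),.03),((.53,-.27,.29),.03),((.42,-.27,.14),.03)]:
    q=kinematics.solve_ik(p,ori(y,f)); print(f,p,None if q is None else np.round(q,2))
for n,b,z in [("monitor",(280,250),.19),("cup",(357,237),.08),("light",(283,155),.1)]: print(n,atz(T,b,z))
E
```

```text
[[ 0.9057 -0.0005  0.4239]
 [-0.4239 -0.001   0.9057]
 [-0.     -1.     -0.0011]]
cam in tool [-0.0729 -0.125  -0.0003] fwd [ 0.2862  0.9582 -0.0016]
1 (0.495, 0.16, 0.15) [ 0.31  0.31  1.94 -0.    0.88 -1.17]
1 (0.495, 0.16, 0.027) [ 0.31  0.51  2.   -0.    0.62 -1.17]
1 (0.4, 0.1, 0.36) [ 0.24 -0.1   1.91 -0.    1.33 -1.33]
1 (0.42, -0.32, 0.34) [-0.65  0.12  1.73 -0.    1.29 -2.25]
1 (0.53, -0.32, 0.29) [-0.55  0.31  1.6  -0.    1.23 -2.15]
1 (0.53, -0.27, 0.29) [-0.47  0.27  1.65 -0.    1.22 -2.07]
1 (0.42, -0.27, 0.14) [-0.57  0.3   1.99 -0.    0.85 -2.18]
-1 (0.495, 0.16, 0.15) [ 0.31  0.31  1.94 -0.    0.88  1.97]
-1 (0.495, 0.16, 0.027) [ 0.31  0.51  2.   -0.    0.62  1.97]
-1 (0.4, 0.1, 0.36) [ 0.24 -0.1   1.91 -0.    1.33  1.81]
-1 (0.42, -0.32, 0.34) [-0.65  0.12  1.73 -0.    1.29  0.89]
-1 (0.53, -0.32, 0.29) [-0.55  0.31  1.6  -0.    1.23  1.  ]
-1 (0.53, -0.27, 0.29) [-0.47  0.27  1.65 -0.    1.22  1.07]
-1 (0.42, -0.27, 0.14) [-0.57  0.3   1.99 -0.    0.85  0.97]
monitor [0.4012 0.004  0.19  ]
cup [ 0.4416 -0.2289  0.08  ]
light [0.6834 0.0012 0.1   ]
```

```bash
python3 - <<'E'
from m import *
hand.move_gripper(.05,60)
bot.reach([.455,.165,.23],ori(-.087))
c=snap("wrist","c_wrist"); print(get_obs()["position"],get_obs()["time_s"])
E
```

```text
[0.4551 0.1658 0.2301] 2.275
```

View pics/c_wrist.png

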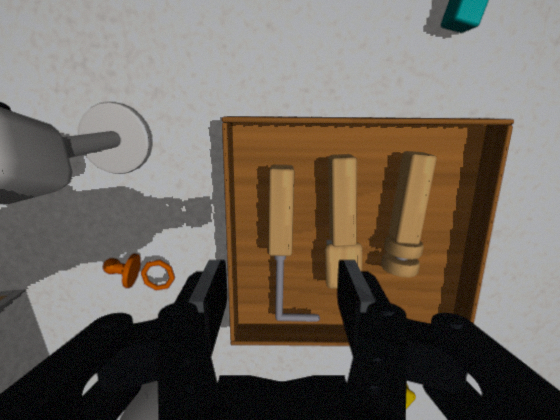

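The wrist view shows the whole tray. The pole handle's top face spans (270,168) to (291,249), the rod bends at (280,318), and the tip ends at (318,318). I compute the pole's pose from these.

```bash
python3 - <<'E'
from m import *
W=load("c_wrist")
P=np.array([atz(W,p,.035) for p in [(270,168),(293,168),(290,249),(269,249)]]);print(P,P.mean(0))
b=atz(W,(280,318),.02);t=atz(W,(318,318),.02);print(b,t)
a=(P[0]+P[1])/2;d=b-a;print("yaw",np.arctan2(d[1],d[0]),np.linalg.norm(d),"tip dir",np.arctan2(-(t-b)[0],(t-b)[1]))
C=np.array([atz(W,p,.04) for p in [(224,119),(511,122)]]);print("tray back corners",C)
E
```

```text
[[0.4338 0.1559 0.035 ]
 [0.4357 0.1774 0.035 ]
 [0.5172 0.1681 0.035 ]
 [0.5154 0.147  0.035 ]] [0.4755 0.1621 0.035 ]
[0.6059 0.1501 0.02  ] [0.6095 0.1926 0.02  ]
yaw -0.09666522636821041 0.17257227088989052 tip dir -0.08547538259169764
tray back corners [[0.386  0.1197 0.04  ]
 [0.4111 0.3721 0.04  ]]
```

```bash
python3 - <<'E'
from m import *
q=ori(-.09)
bot.reach([.4949,.1605,.10],q)
bot.servo_line([.4949,.1605,.027],q,.08)
print(get_obs()["wrist_force"],get_obs()["position"])
hand.move_gripper(0.015,110)
o=get_obs();print(o["gripper_width"],o["wrist_force"],o["position"])
bot.servo_line([.4949,.1605,.12],q,.08)
o=get_obs();print(o["gripper_width"],o["wrist_force"],o["ft_torque"],o["time_s"])
snap("wrist","d_wrist");snap("side","d_side")
E
```

```text
[-0.1116 -0.619   0.2689] [0.4952 0.1606 0.0274]
0.022300597764458942 [-1.1741 -0.4789  7.5247] [0.4954 0.1607 0.0278]
0.02216103801131093 [-0.0574 -0.2816  0.8475] [-0.0336 -0.0153 -0.0091] 5.6167
```

View pics/d_wrist.png

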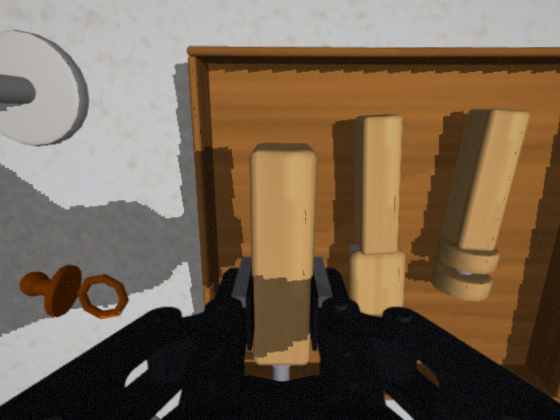

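View pics/d_side.png

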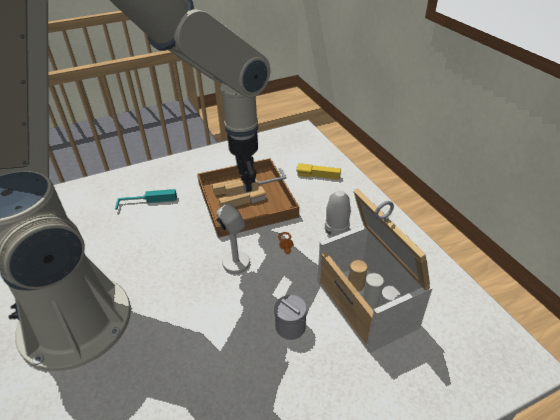

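The pole is gripped (22 mm width) and lifted level; brush and rattle are still in the tray. Now I carry it high to a staging pose in front and to the right of the ring.

```bash
cat >> h.py <<'E'
HO=np.array([.110,.022,-.008])
def tcp_for(hook,yaw): return np.array(hook)-R.from_euler('z',yaw).apply(HO)
HY=.028
E
python3 - <<'E'
from m import *
bot.servo_line([.4,.16,.36],ori(-.09),.25)
ring=np.array([.6326,-.2471,.2867])
pre=R.from_euler('z',HY).apply([-.09,-.055,0.0])+ring
a=tcp_for(pre,HY)
bot.reach([a[0],a[1],.36],ori(HY))
bot.servo_line(a,ori(HY),.15)
o=get_obs();print(o["position"],a,o["time_s"],o["wrist_force"],o["gripper_width"])
for n in ("side","top","wrist"): snap(n,"e_"+n)
f=cv2.imread("pics/e_side.png");cv2.imwrite("pics/e_s2.png",cv2.resize(f[150:300,280:460],None,fx=4,fy=4,interpolation=cv2.INTER_CUBIC))
f=cv2.imread("pics/e_top.png");cv2.imwrite("pics/e_t2.png",cv2.resize(f[120:260,300:460],None,fx=4,fy=4,interpolation=cv2.INTER_CUBIC))
E
```

```text
[ 0.4353 -0.3295  0.2953] [ 0.4348 -0.3297  0.2947] 9.2667 [ 0.3786  0.4524 -0.0867] 0.022024917499697386
```

View pics/e_s2.png

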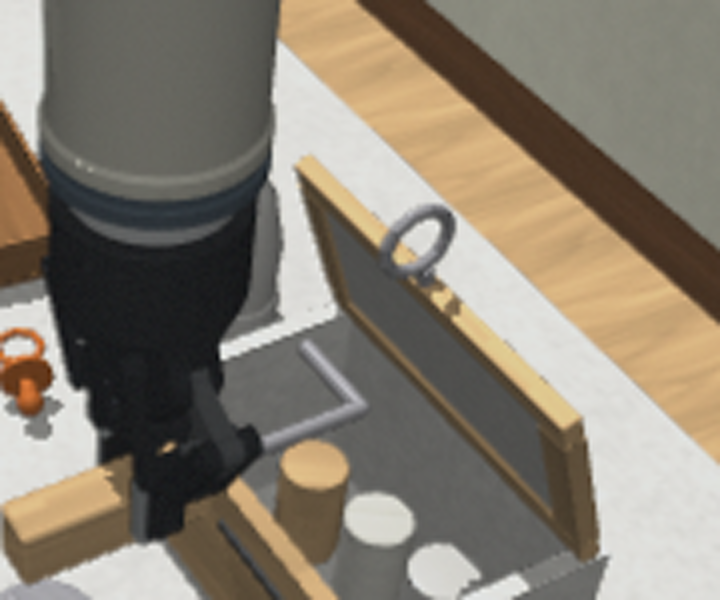

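View pics/e_t2.png

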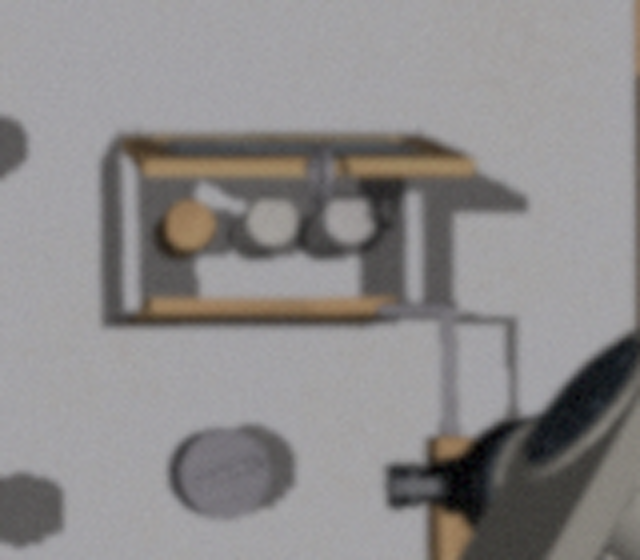

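View pics/e_wrist.png

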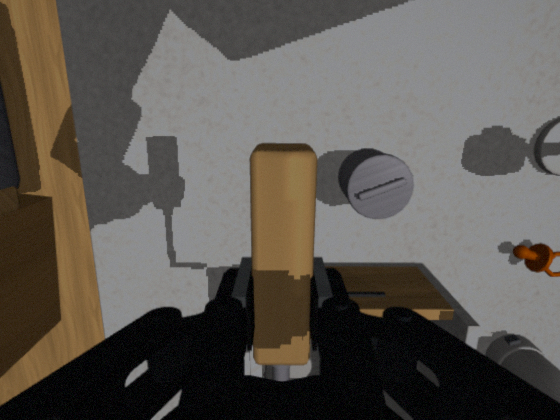

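The side crop shows the hook tip end at (305,347), the bend at (363,405), and the ring centre at (418,242). In the top crop the tip end is at (379,311), the bend at (448,315), and the ring around (320,174). I triangulate these against the expected values.

```bash
python3 - <<'E'
from m import *
s=lambda x,y:((x+.5)/4-.5+280,(y+.5)/4-.5+150)
t=lambda x,y:((x+.5)/4-.5+300,(y+.5)/4-.5+120)
for n,a,b in [("bend",(363,405),(448,313)),("tip",(305,347),(379,311)),("ring",(418,242),(320,174))]: print(n,tri([(S,s(*a)),(T,t(*b))]))
p=get_obs()["position"];r=R.from_euler('z',HY)
for n,v in [("bend",[.110,0,-.008]),("tip",[.110,.046,-.008]),("hook",HO)]:
    e=p+r.apply(v);print("expected",n,e,proj(S,e)[0],proj(T,e)[0])
# model ring top/bottom projections
for th in (1.15,1.25):
  print(th,proj(T,[[.633+.0185*np.cos(th),-.247,.287-.0185*np.sin(th)],[.633-.0185*np.cos(th),-.247,.287+.0185*np.sin(th)]]))
print(proj(T,[.6326,-.2471,.2867]),proj(S,[.6326,-.2471,.2867]))
E
```

```text
bend (array([ 0.545 , -0.3286,  0.2892]), [np.float64(0.0012063167371387136), np.float64(0.0012063167371387333)])
tip (array([ 0.5446, -0.2847,  0.2861]), [np.float64(0.0002150803218025701), np.float64(0.0002150803218025719)])
ring (array([ 0.6321, -0.2464,  0.2858]), [np.float64(0.00037454783182993336), np.float64(0.00037454783183011074)])
expected bend [ 0.5454 -0.3269  0.288 ] [369.2597 250.7132] [411.0446 197.3135]
expected tip [ 0.5441 -0.2809  0.288 ] [354.5098 234.4372] [393.1677 197.3917]
expected hook [ 0.5448 -0.3049  0.288 ] [362.0605 242.769 ] [402.5032 197.3507]
1.15 [[378.4819 160.8604]
 [381.6682 164.3688]]
1.25 [[378.4166 161.5611]
 [381.7375 163.6456]]
[[380.0583 162.7617]] [[384.4041 209.9504]]
```

Hook and ring agree with the model to 1-4 mm, and the hole leaves 11 mm of play. I advance in x, then insert sideways while watching the force.

```bash
python3 - <<'E'
from m import *
ring=np.array([.6324,-.2468,.2863]);r=R.from_euler('z',HY)
bot.servo_line(tcp_for(ring+r.apply([0,-.055,0]),HY),ori(HY),.1)
print(get_obs()["wrist_force"])
bot.servo_line(tcp_for(ring,HY),ori(HY),.06)
o=get_obs();print(o["position"],o["wrist_force"],o["time_s"])
for n in ("side","top"): snap(n,"f_"+n)
f=cv2.imread("pics/f_side.png");cv2.imwrite("pics/f_s2.png",cv2.resize(f[170:270,330:450],None,fx=6,fy=6,interpolation=cv2.INTER_CUBIC))
E
```

```text
[ 0.1841  0.401  -0.6656]
[ 0.5231 -0.2721  0.2943] [-0.5091 -0.5536 -0.5447] 11.5333
```

View pics/f_s2.png

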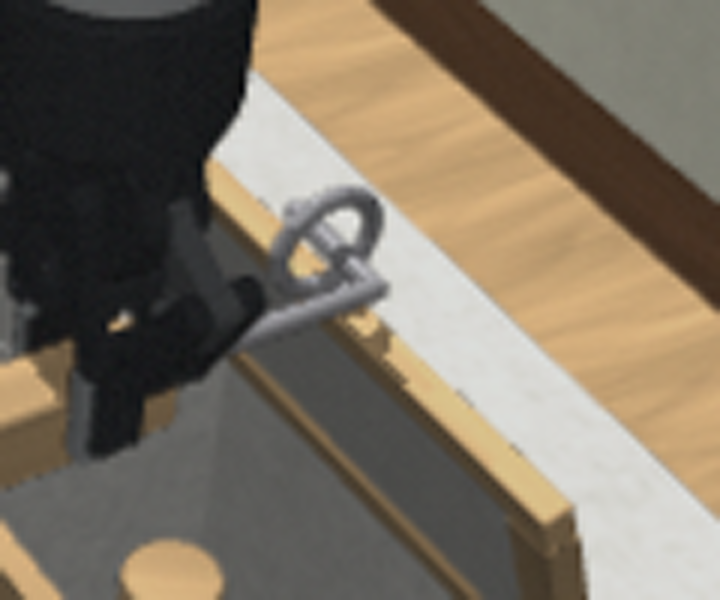

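The tip is clearly through the ring: the bend is on the near side and the tip end beyond. I swing the flap shut along the hinge arc in small steps, checking force.

```bash
python3 - <<'E'
from m import *
ring=np.array([.6324,-.2468,.2863]);r=R.from_euler('z',HY)
th0=1.23; hx=.15*np.cos(th0)
for ph in np.linspace(th0,-.06,15)[1:]:
    v=r.apply([hx-.15*np.cos(ph),0,0])+ring; v[2]=.146+.15*np.sin(ph)
    bot.servo_line(tcp_for(v,HY),ori(HY),.06)
    o=get_obs();print(round(ph,3),o["wrist_force"],o["position"]-tcp_for(v,HY))
    if np.linalg.norm(o["wrist_force"])>25: print("STOP");break
print(o["time_s"],o["gripper_width"])
for n in ("side","top"): snap(n,"g_"+n)
f=cv2.imread("pics/g_side.png");cv2.imwrite("pics/g_s2.png",cv2.resize(f[190:350,290:450],None,fx=4,fy=4,interpolation=cv2.INTER_CUBIC))
E
```

```text
1.138 [-0.5259  0.1769 -0.8357] [-0.0006 -0.0001 -0.0001]
1.046 [-0.1291 -0.4532 -0.4185] [-0.0006  0.0001 -0.0002]
0.954 [ 0.5005  0.5124 -0.0678] [-0.0006  0.0001 -0.0003]
0.861 [ 0.5417 -0.0158 -1.3892] [-0.0006  0.0001 -0.0003]
0.769 [ 0.0566 -0.9467 -0.9234] [-0.0006  0.0001 -0.0004]
0.677 [ 0.1832  0.253  -0.5491] [-0.0006  0.0001 -0.0004]
0.585 [-0.4817 -0.1726 -0.6197] [-0.0006  0.0001 -0.0004]
0.493 [-0.2457  0.175  -0.7452] [-0.0005  0.0002 -0.0005]
0.401 [ 0.2419 -0.6993 -1.0001] [-0.0005  0.0002 -0.0005]
0.309 [ 0.3111  0.2044 -0.7436] [-0.0005  0.0002 -0.0005]
0.216 [ 0.0853 -0.7132 -0.949 ] [-0.0005  0.0002 -0.0005]
0.124 [-0.8623 -1.0857  0.1728] [-0.0004  0.0002 -0.0006]
0.032 [-0.3185  0.6226 -0.0085] [-0.0004  0.0002 -0.0005]
-0.06 [ 0.4465  0.9235 -0.7335] [-0.0003  0.0002 -0.0005]
16.9917 0.02189085315932922
```

View pics/g_s2.png

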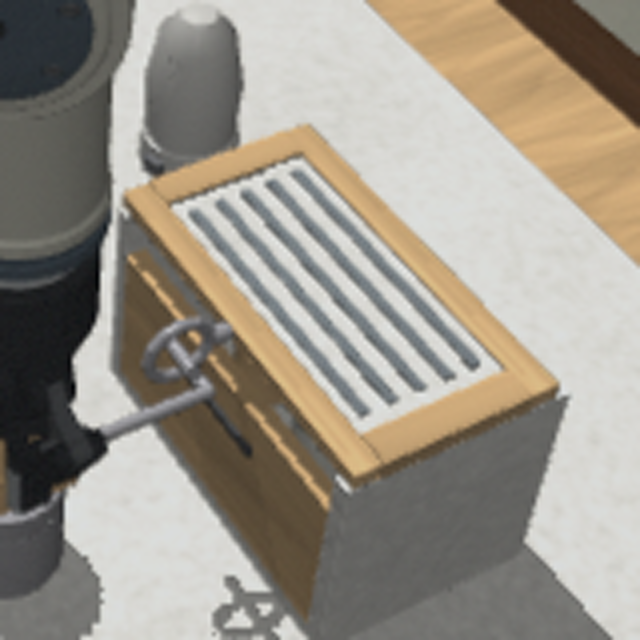

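The flap looks almost shut, with the hook still through the ring. Forces never rose, so I press down in 2 mm steps until the stop is felt.

```bash
python3 - <<'E'
from m import *
p=get_obs()["position"].copy()
ring=np.array([.6324,-.2468,.2863]);r=R.from_euler('z',HY)
v=r.apply([.15*np.cos(1.23)-.15,0,0])+ring
for d in range(1,11):
    v[2]=.146-.009-.002*d
    bot.servo_line(tcp_for(v,HY),ori(HY),.02); bot.dwell(.1)
    F=np.mean([get_obs()["wrist_force"] for _ in range(1)],0);o=get_obs();print(v[2],F,o["ft_torque"],o["position"][2])
    if F[2]>9: break
bot.dwell(.2)
print(get_obs()["time_s"])
for n in ("side","top"): snap(n,"i_"+n)
f=cv2.imread("pics/i_side.png");cv2.imwrite("pics/i_s2.png",cv2.resize(f[190:350,290:450],None,fx=4,fy=4,interpolation=cv2.INTER_CUBIC))
E
```

```text
0.13499999999999998 [ 0.8335 -0.1085  0.8336] [ 0.0852 -0.3463  0.0205] 0.14327021882412166
0.13299999999999998 [-1.4213  0.2907  7.4948] [ 0.3063 -0.6504  0.0728] 0.1415334896994012
0.13099999999999998 [-1.3874  4.9483  7.7396] [ 1.0317 -0.7294  0.6257] 0.13926092957676492
0.12899999999999998 [-1.6411 -4.3154  7.2948] [-0.4237 -0.5707 -0.3914] 0.13789326314186573
0.12699999999999997 [-0.4123 -3.1162  7.3914] [-0.2448 -0.7803 -0.3189] 0.13590095551493037
0.12499999999999999 [-0.9401 -1.8461  5.7769] [-0.0764 -0.7498 -0.2268] 0.1337290885070526
0.12299999999999998 [ 0.0125 -2.2015  4.8836] [-0.0185 -0.6654 -0.1109] 0.13157528541735203
0.12099999999999998 [ 0.3599 -1.4509  3.7751] [-0.1892 -0.6462 -0.2125] 0.1293692242062328
0.11899999999999998 [-1.3856 -1.0776 10.4574] [ 0.0346 -1.0527 -0.1823] 0.12772016527518612
20.4417
```

View pics/i_s2.png

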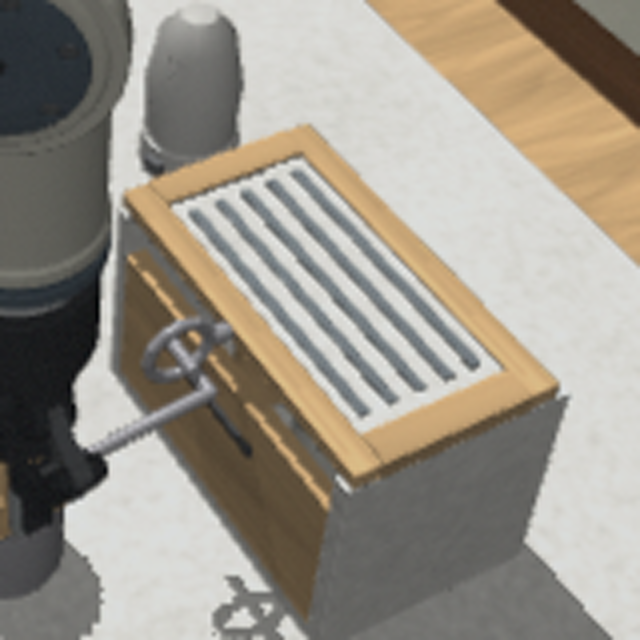

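Between the two pictures the flap did not move, and the stop was felt at about 7.5 N, so it is shut. Pressing further only pitched the pole in the grip by about 0.1 rad, nose up. I centre the tip in the hole, then withdraw sideways.

```bash
python3 - <<'E'
from m import *
r=R.from_euler('z',HY);p=get_obs()["position"].copy()
p[2]+=.009; bot.servo_line(p,ori(HY),.04); bot.dwell(.1); print(get_obs()["wrist_force"])
p=p+r.apply([0,-.065,0]); bot.servo_line(p,ori(HY),.06); print(get_obs()["wrist_force"],get_obs()["time_s"])
p=p+r.apply([-.03,0,0.0]); bot.servo_line(p,ori(HY),.1)
p[2]=.22; bot.servo_line(p,ori(HY),.15); print(p,get_obs()["time_s"])
for n in ("side","top","wrist"): snap(n,"j_"+n)
f=cv2.imread("pics/j_side.png");cv2.imwrite("pics/j_s2.png",cv2.resize(f[190:350,260:450],None,fx=4,fy=4,interpolation=cv2.INTER_CUBIC))
f=cv2.imread("pics/j_top.png");cv2.imwrite("pics/j_t2.png",cv2.resize(f[120:260,310:460],None,fx=4,fy=4,interpolation=cv2.INTER_CUBIC))
E
```

```text
[-0.1134 -0.1818 -0.9462]
[-0.7484  0.3659 -1.3536] 22.2667
[ 0.3958 -0.3409  0.22  ] 23.425
```

View pics/j_s2.png

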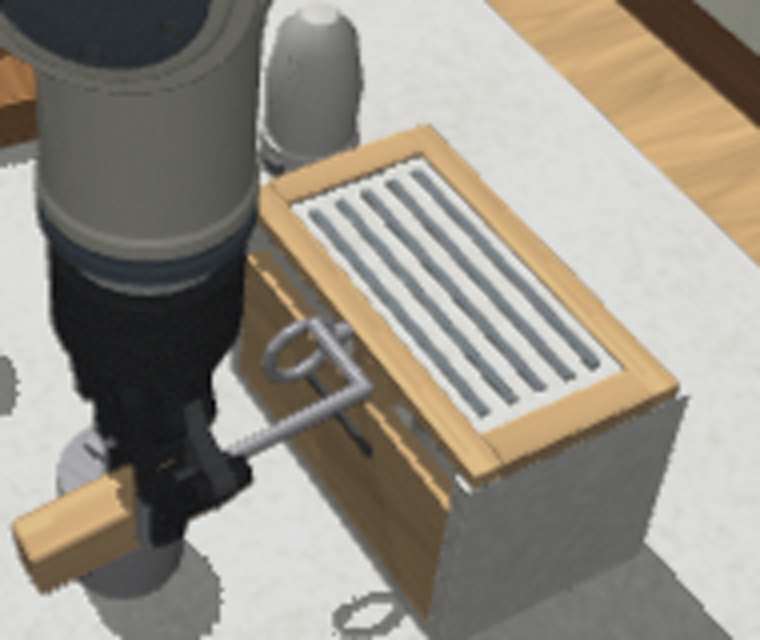

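View pics/j_t2.png

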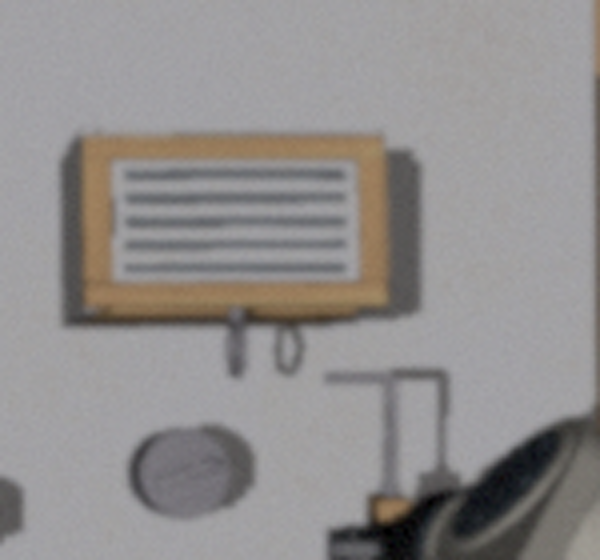

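View pics/j_wrist.png

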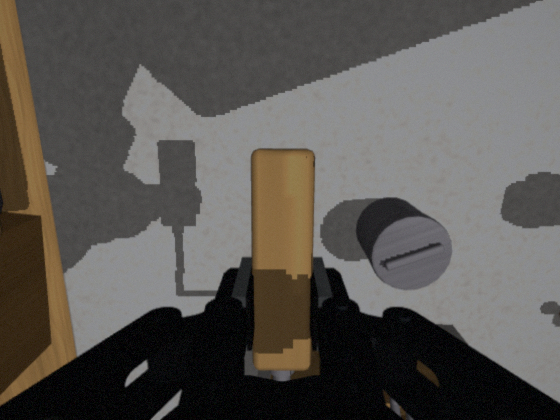

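The hook is out of the ring and the flap looks level. I verify the flap corner heights and the pole's pitch in hand.

```bash
python3 - <<'E'
from m import *
s=lambda x,y:((x+.5)/4-.5+260,(y+.5)/4-.5+190)
t=lambda x,y:((x+.5)/4-.5+310,(y+.5)/4-.5+120)
for n,a,b in [("flapFR",(480,475),(387,303)),("flapBR",(680,386),(386,136)),("flapBL",(427,126),(82,137)),("flapFL",(262,197),(84,301)),("bend",(367,388),(390,376)),("tip",(312,325),(327,378)),("ring",(294,350),(236,345)),]: print(n,tri([(S,s(*a)),(T,t(*b))]))
o=get_obs();p=o["position"];rr=R.from_euler('z',HY)
for pit in (0,.08,.12,.16):
    b=p+rr.apply(R.from_euler('y',-pit).apply([.110,0,-.008])); tl=p+rr.apply(R.from_euler('y',-pit).apply([-.06,0,.007]))
    print(pit,b,proj(S,b)[0],proj(T,b)[0], "wrist tail top",proj(load("j_wrist"),p+rr.apply(R.from_euler('y',-pit).apply([-.06,0,.007]))))
print("meas bend px",s(367,388),t(390,376), "tail tops d,j wrist rows 150 / 152")
E
```

```text
flapFR (array([ 0.5653, -0.3581,  0.1501]), [np.float64(0.0007792577390873369), np.float64(0.0007792577390873249)])
flapBR (array([ 0.6863, -0.3564,  0.1506]), [np.float64(0.0003337090773789937), np.float64(0.0003337090773789478)])
flapBL (array([ 0.6812, -0.1356,  0.1469]), [np.float64(0.0005009373925364756), np.float64(0.0005009373925364755)])
flapFL (array([ 0.5651, -0.1406,  0.1428]), [np.float64(0.003798195886861953), np.float64(0.0037981958868619774)])
bend (array([ 0.5081, -0.3378,  0.2224]), [np.float64(0.0006898210867736013), np.float64(0.0006898210867735163)])
tip (array([ 0.5054, -0.2947,  0.2222]), [np.float64(0.00026700816060735375), np.float64(0.0002670081606074245)])
ring (array([ 0.5302, -0.2486,  0.1441]), [np.float64(0.0020790017127278), np.float64(0.00207900171272797)])
0 [ 0.5052 -0.3374  0.2108] [348.9903 291.1844] [405.7909 214.6644] wrist tail top [[282.7723 149.6699]]
0.08 [ 0.5055 -0.3374  0.2196] [349.5218 287.9988] [406.7844 214.3943] wrist tail top [[282.7253 147.1172]]
0.12 [ 0.5054 -0.3374  0.224 ] [349.6657 286.4416] [407.2896 214.3555] wrist tail top [[282.7025 146.3154]]
0.16 [ 0.5051 -0.3374  0.2284] [349.7268 284.9116] [407.7994 214.3819] wrist tail top [[282.6803 145.8097]]
meas bend px (351.375, 286.625) (407.125, 213.625) tail tops d,j wrist rows 150 / 152
```

The flap corners all sit at about 0.147-0.150 m front and back, and the ring at 0.144 m (shut height 0.146), so the flap is shut. Pole pitch in hand is about 0.11 rad. I carry it back and tilt the tool by that amount so the pole comes down level.

```bash
cat >> h.py <<'E'
def orip(yaw,pit):
    return (R.from_euler('z',yaw)*R.from_euler('y',pit)*R.from_quat(ori(0))).as_quat()
E
python3 - <<'E'
from m import *
p=get_obs()["position"].copy();p[2]=.36
bot.servo_line(p,ori(HY),.25)
q=orip(-.09,.11)
a=np.array([.4949,.1605])-.008*np.array([np.cos(.09),-np.sin(.09)])
bot.reach([a[0],a[1],.36],q)
bot.servo_line([a[0],a[1],.11],q,.2)
o=get_obs();print(o["time_s"],o["position"],o["gripper_width"])
for n in ("side","top","wrist"): snap(n,"k_"+n)
f=cv2.imread("pics/k_side.png");cv2.imwrite("pics/k_s2.png",cv2.resize(f[130:250,180:320],None,fx=5,fy=5,interpolation=cv2.INTER_CUBIC))
e=o["position"]+R.from_euler('z',-.09).apply([[.110,0,-.008],[.110,.046,-.008],[-.06,-.012,.007]])
print(proj(S,e), (proj(S,e)-[180,130])*5,proj(T,e))
f=cv2.imread("pics/k_top.png");cv2.imwrite("pics/k_t2.png",cv2.resize(f[150:260,150:270],None,fx=5,fy=5,interpolation=cv2.INTER_CUBIC));print((proj(T,e)-150)*5)
E
```

```text
27.5333 [0.4876 0.1614 0.1109] 0.022073703010416286
[[281.8323 179.4332]
 [276.3624 170.3804]
 [222.9966 191.4191]] [[509.1614 247.1659]
 [481.8121 201.9022]
 [214.9828 307.0953]] [[232.1728 182.1329]
 [216.9172 180.4165]
 [228.7107 239.2308]]
[[410.8639 160.6645]
 [334.5858 152.0824]
 [393.5535 446.1539]]
```

View pics/k_s2.png

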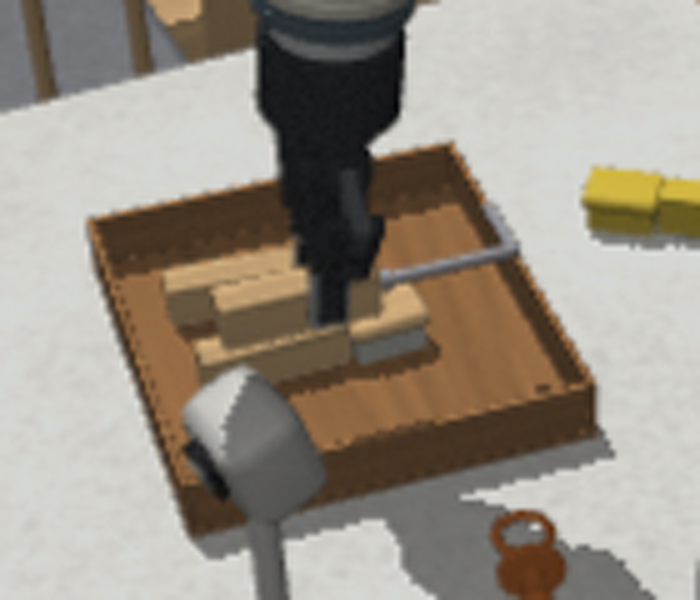

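View pics/k_t2.png

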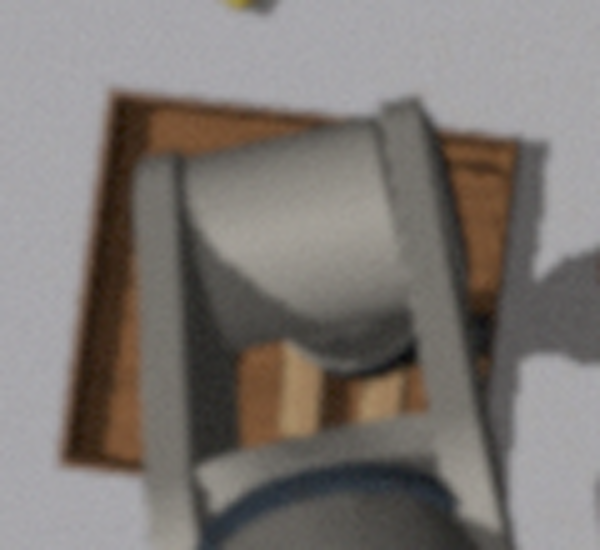

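View pics/k_wrist.png

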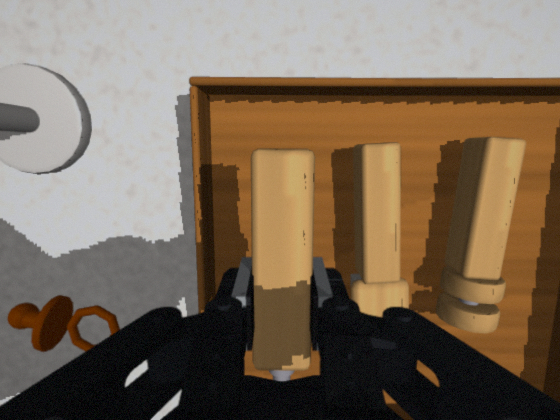

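The hook bend in the side crop is at (513,245) against the predicted (509,247), so the pole is level within a few mm. The wrist view shows its slot free between the wall and the brush. I lower until contact and release.

```bash
python3 - <<'E'
from m import *
q=orip(-.09,.11); p=get_obs()["position"]
a=np.array([.4949,.1605])-.008*np.array([np.cos(.09),-np.sin(.09)])
bot.servo_line([a[0],a[1],.04],q,.08)
for z in np.arange(.037,.0255,-.0015):
    bot.servo_line([a[0],a[1],z],q,.03);bot.dwell(.05)
    o=get_obs();print(round(z,4),o["wrist_force"],o["position"][2])
    if o["wrist_force"][2]>4: break
hand.move_gripper(.048,40); print(get_obs()["wrist_force"],get_obs()["gripper_width"])
bot.dwell(.2)
bot.servo_line([a[0],a[1],.13],q,.08)
bot.reach([.42,.165,.23],ori(-.09))
print(get_obs()["time_s"])
for n in ("side","top","wrist"): snap(n,"l_"+n)
f=cv2.imread("pics/l_side.png");cv2.imwrite("pics/l_s2.png",cv2.resize(f[130:250,180:320],None,fx=5,fy=5,interpolation=cv2.INTER_CUBIC))
E
```

```text
0.037 [-0.426   0.6485 -0.8986] 0.037180875136620835
0.0355 [ 0.0265 -0.3692 -0.3137] 0.035486819715238455
0.034 [-0.5861  0.0996 -1.0249] 0.033918333266496785
0.0325 [ 0.103  -0.2546 -1.8655] 0.03246411778423093
0.031 [ 0.4966 -0.1249 -1.9263] 0.03096031483406882
0.0295 [-0.3729 -0.2822 -0.5217] 0.029445875351345827
0.028 [ 0.6734 -0.4748  2.0708] 0.028078878227170787
0.0265 [-1.5191 -1.2616 17.1666] 0.027745433802926045
[0.1721 0.4162 0.5457] 0.04783247786237867
33.6667
```

View pics/l_s2.png

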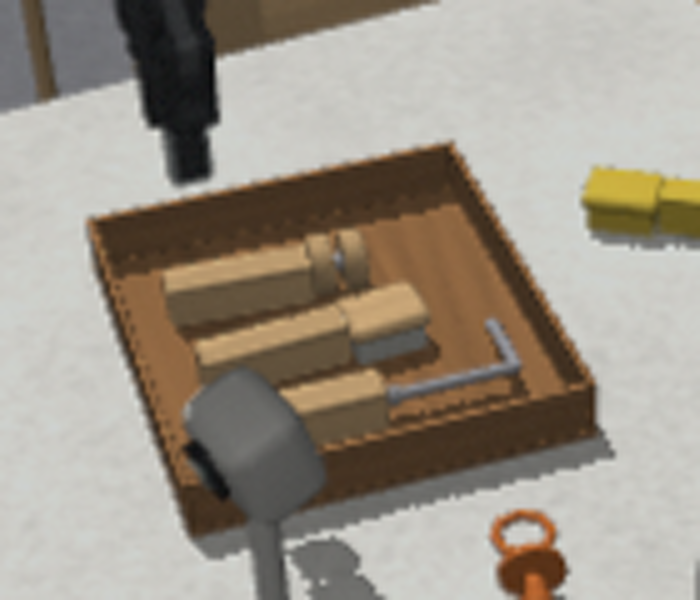

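View pics/l_wrist.png

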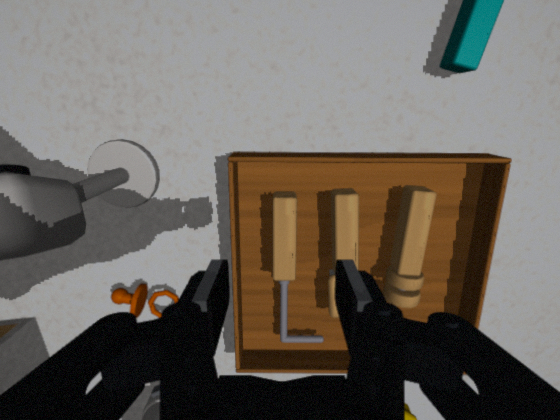

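View pics/l_side.png

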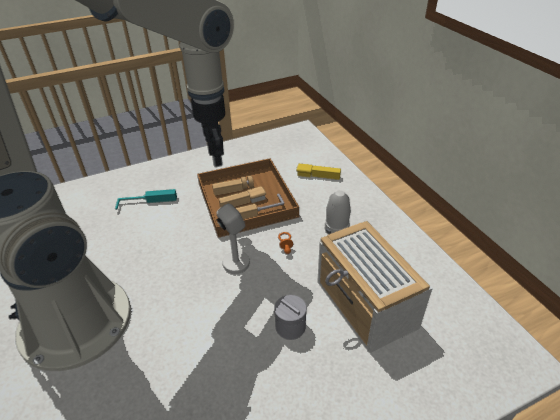

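The side and wrist views agree. The pole lies flat in its slot (wrist: handle (285,235), bend (284,340)). Brush and rattle are beside it, the flap is shut, and monitor, cup, night light and pacifier stand at their starting pixels. The gripper is clear, so I hand in.

```bash
python3 -c "
from workcell import hand_in,get_obs
hand_in();print(get_obs()['time_s'])"
```

```text
the job is handed in; nothing more can be done
the job is handed in; nothing more can be done
```

The flap is shut and the pole is back flat in the tray; I handed the job in at about 34 s of the 64 s allowed, with no verdict reported.

- **Hooking:** I gripped the pole by its handle, carried it to the ring and put the hook through from the right. The side picture showed it through while the flap was at about 1.2 rad.
- **Shutting:** I swung the flap down along the hinge arc in small, slow steps and pressed until the stop was felt at about 7.5 N. Only the pole was meant to touch the flap, and the pictures showed the gripper and arm well clear of it.
- **Final checks:** After unhooking, the flap corners measured level to about 4 mm or better, and the ring was at about 144 mm (146 mm when shut). The last pictures show the brush and rattle still in the tray, the bystanders where they started, and the gripper clear of everything.

**What did not go cleanly:**
- I kept pressing after the flap had reached its stop, which turned the pole about 0.11 rad nose-up in the grip. I tilted the tool by the same amount so the pole went down level.
- The pole met the tray floor with up to about 17 N at the wrist just before release.
- I had no direct reading of the flap angle, so both the shut angle and the hook still being in the ring are judged from pictures and force.

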